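Line the chip chute with lapped plates

TASK

Finish lining the sloping chip chute like roof slates, working up from the slate-grey plate already fixed at its foot. Lay the green plate first, rib up and rib end down the slope, its lower edge on the lower white line and centred across the chute; then lay the yellow plate the same way with its lower edge on the upper white line, so that it laps over the top of the green one. Leave the narrow red spare plate where it lies.

Things in the scene. Friction and masses are not known exactly. Their poses are not given: they have to be found in the camera images.
- green_rib (a point): Green plate, laid first: 120 (x) x 140 (y) x 5 mm, 0.2-0.4 kg, flat on the bench, with a lifting rib on top: 12 mm thick (x), 60 long (y), 32 high, its middle 25 mm from the plate's lower edge, 95 mm from the upper. Site: rib centre, 21 mm above the plate's underside. x points from the lower edge (the one near the rib) to the upper, y along the rib, z up off the plate. Its yaw is within 0.3 rad.
- yellow_rib (a point): Yellow plate, laid second: all as the green one. A plate laid in place (green on the fixed plate, yellow on green) rests on the top edge of the plate below and, by its own upper edge, on the bare deck, so it lies 3.4 degrees flatter than the deck. Its rib centre is then 26 mm up-slope from its line and 27 mm off the deck. Friction holds it there.
- lower_line (a point): Middle of the lower white line of the chute, a fixed dark deck 200 wide, 325 mm long, rising at 15 degrees away from the robot, yaw within 0.25 rad. x up the slope, y along the line, z off the deck; point on the bare deck's surface, 52 mm above the bench. Deck: x -100 to 225 mm; lines across it at x = 0 and 85 mm. Fixed slate-grey plate 140 wide, 5 thick on it from x = -85 to 35 mm.
- red_plate: Narrow red spare plate, a bystander: 120 x 90 x 5 mm with the same rib. Origin at the centre of its underside, x from the edge near the rib to the other, z up.
Not all that is in view belongs to the job. Of the things shaped like the part that bears yellow_rib, the yellow one is meant.

How it is judged:
On the way:
1. the green plate lies on the chute with its lower edge on the lower line and is let go, before the yellow one is laid on it (x of green_rib in the frame of lower_line between 0.011 and 0.041 m and y of green_rib in the frame of lower_line between -0.02 and 0.02 m and z of green_rib in the frame of lower_line between 0.017 and 0.036 m and angle between the y axis of green_rib and the y axis of lower_line, either way round below 0.175 rad and angle between the z axis of green_rib and the z axis of lower_line, either way round below 0.14 rad and angle between green_rib's own x axis and vertical below 1.48 rad and contact force between the fingers and green_plate below 0.1 N and linear speed of green_plate below 0.02 m/s and angular speed of green_plate below 0.2 rad/s and contact force between yellow_plate and green_plate below 0.02 N), for 0.2 s.
At the end, for the whole second after the job is handed in: Both plates at rest, released, ribs up, rib end down-slope: lower edges within 15 mm of their lines (green lower, yellow upper), within 20 mm of the chute's middle, 10 degrees of square, 8 degrees of the deck, rib centres 17 to 36 mm off it, yellow resting on green (x of green_rib in the frame of lower_line between 0.011 and 0.041 m and y of green_rib in the frame of lower_line between -0.02 and 0.02 m and z of green_rib in the frame of lower_line between 0.017 and 0.036 m and angle between the y axis of each of green_rib, yellow_rib and the y axis of lower_line, either way round below 0.175 rad and angle between the z axis of each of green_rib, yellow_rib and the z axis of lower_line, either way round below 0.14 rad and angle between each of green_rib, yellow_rib's own x axis and vertical below 1.48 rad and contact force between the fingers and green_plate below 0.1 N and linear speed of each of green_plate, yellow_plate below 0.02 m/s and angular speed of each of green_plate, yellow_plate below 0.2 rad/s and x of yellow_rib in the frame of lower_line between 0.096 and 0.126 m and y of yellow_rib in the frame of lower_line between -0.02 and 0.02 m and z of yellow_rib in the frame of lower_line between 0.017 and 0.036 m and contact force between the fingers and yellow_plate below 0.1 N and contact force between yellow_plate and green_plate above 0.1 N); the robot touches nothing.
It fails at once if the red spare plate is moved by more than 30 mm (distance of red_plate from where it was at the start of the episode above 0.03 m).
It also fails if it takes over 56 s, if anything falls off the work surface, if the arm or the gripper's body presses on something with over 40 N, if the wrist force passes 120 N, or if a joint passes its speed limit or range.

ROBOT

A 6-joint arm with a two-finger parallel gripper is mounted at the origin on the work surface. World frame = base frame: x ahead of the robot, y to its left, z up, the work surface at z = 0. Lengths are in m, angles in rad, forces in N, time in s.
With the tool pointing down it reaches from about 0.4 to 0.825 m from the base axis. Payload 7 kg.
Tool frame: the origin (TCP) lies at the very end of the fingers, on their centre line; the grasp point (between the pads) lies 19 mm behind it; z points along the fingers, y is the direction in which the jaws open and shut (so a half turn about z gives the same grasp; the last joint's range is limited). The gripper opens to 88 mm and grips with 3 to 60 N. Pads are 19 mm wide; open, the fingers measure 130 mm over their backs; the gripper's body (78 mm by 193 mm) begins 47 mm behind the grasp point.
Start: joints at [1.448, 0.359, 0.012, 0, -1.224, -0.288], TCP at [0.27, 0.619, 0.227] pointing down, gripper open.
Joint ranges: [-3.07, 3.07], [-1.43, 2.12], [-1.02, 1.25], [-3.03, 1.67], [-3.05, -0], [-3.03, 3.03]. Speed limits (rad/s): [2.39, 2.39, 3.01, 3.14, 3.14, 3.14].

INTERFACE

Orientations are given as a rotation vector (axis times angle).
In Python, from bench import * gives the robot as it stands. The module is installed in compiled form; this text tells all that it offers.
- The arm moves only by the tool apply_moves, never from a script. Its arguments are lists of equal length, an entry for each row: "twist": the turn, a rotation vector about the tool's x, y, z in rad, a list of three; "linear": the shift along the tool's x, y, z in mm, a list of three; "grip": the closure in counts, from 0 (fully open) to 255 (shut). A call has 1 to 5 rows; each row is the pose to reach, as a shift and turn from the pose commanded when the call began, along the tool's axes at that moment; what a row does not reach only later rows make up. A row lasts 1/8 s, in which the tool goes at most 62.5 mm and 10.7 degrees, less where a joint would pass 70% of its speed; a pose out of reach is approached as far as the arm can. A call with a gripper value outside its range is refused whole. The fingers move at their own pace and stop on an object; "force" is the grip in N (left out, the last holds). Time passes only in rows, so rows that repeat a pose let the fingers close. It gives the time, the measured TCP pose, the force and the opening at its end, in the units of the state.
- state(): the state, without advancing time (a new reading comes with each control period).
- grab_frame(name): name is "side" or "top" or "wrist"; returns a dict with "image" (420x560x3 uint8, red, green, blue), "fx", "fy", "cx", "cy" (pixels), "R" (3x3) and "t" (3): a world point X has camera coordinates R X + t; the wrist camera has in their place "tool_from_camera" (4x4, takes a point from camera to tool coordinates, whose origin is the TCP and whose axes are the flange's). Camera axes: x right, y down, z forward; pixel columns grow to the right and rows downward; lengths in m; the calibration is good to about 2 mm. A picture is of the moment at which its call begins: read the wrist's pose just before it. There is no depth.
- close_job(): hands the job in, once; it reports no verdict.
The state is a dict: "clock": time; "joints": joint angles; "joint_vel": joint speeds; "joint_torque": joint torques, N m; "eef_pos": TCP position; "tool_rot": TCP orientation; "force": force on the tool from outside, world axes, zero at the start; "ft_torque": the same for the moment, N m; "width": finger opening in m.
Only numpy, scipy, OpenCV 4.12 (cv2) and the standard library are available. Lean on these libraries where they do the work, as an engineer would, in place of code of your own. Each camera call takes 0.05 s, during which the arm holds its last target. There are 200 camera calls.

## Working session

There is one attempt and no reset: what is moved stays moved. The work goes in short steps, Python scripts to look and compute and a tool call to move; the robot and the scene stay as the last step left them, time stands still between calls to the robot, and variables do not carry over. Pictures are saved under pics/ and viewed, on a budget of 10 in all, crops included, one or two more only if the job needs it, and the job is handed in when it is done.

Besides the shell and the picture viewer there is one more tool, called after "Call:" as name(argument=value, ...) on one line, values as JSON. apply_moves: Moves the arm, as the interface text tells. Its arguments: {"type":"object","properties":{"twist":{"type":"array","items":{"type":"array","items":{"type":"number"}}},"linear":{"type":"array","items":{"type":"array","items":{"type":"number"}}},"grip":{"type":"array","items":{"type":"number"}},"force":{"type":"number"}},"required":["twist","linear","grip"]}

```bash
mkdir -p pics; python3 - <<'E'
from bench import *
import cv2,numpy as np
s=state();print(s)
ims=[]
for n in("top","side"):
    f=grab_frame(n);np.savez(f"{n}0.npz",**f);print(n,f['fx'],f['cx'],f['cy'],f['R'],f['t'])
    cv2.imwrite(f"pics/{n}0.png",f['image'][:,:,::-1])
E
```

```text
{'clock': 0.0, 'joints': array([ 1.44810726e+00,  3.59373930e-01,  1.10646828e-02, -3.50646437e-04,
       -1.22410195e+00, -2.88068452e-01]), 'joint_vel': array([ 0.00046983, -0.00195369,  0.00057797, -0.00230392, -0.00059525,
        0.00310566]), 'joint_torque': array([ 6.22399966e-04, -5.82716167e+01,  2.93058211e+01,  6.99704155e+00,
        7.15020869e-03, -1.42699992e-04]), 'eef_pos': array([0.26937907, 0.61838485, 0.22563351]), 'tool_rot': array([ 3.07392791e+00, -6.40539806e-01, -3.06427569e-04]), 'force': array([-0.24917443,  0.16898998, -0.82234654]), 'ft_torque': array([-0.00539685,  0.03948792,  0.01302453]), 'width': 0.08752238327629008}
top 530.5223822031849 281.61391552168396 211.70075790648673 [[ 8.78765813e-03 -9.99956627e-01  3.08575995e-03]
 [-9.72948361e-01 -9.26264669e-03 -2.30836933e-01]
 [ 2.30855504e-01 -9.73769029e-04 -9.72987558e-01]] [0.14803983 0.48301662 1.68880019]
side 528.2219728178565 275.7235598082011 214.31805789069827 [[ 0.95395444 -0.29895961 -0.02437389]
 [-0.19593144 -0.55954444 -0.80530795]
 [ 0.22711628  0.7730027  -0.59235548]] [-0.40642546  0.21583759  1.26884155]
```

View pics/top0.png

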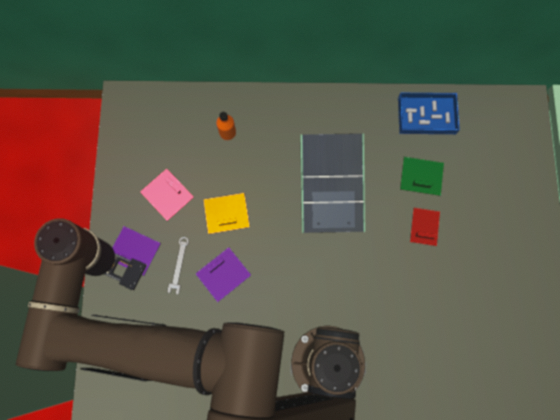

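View pics/side0.png

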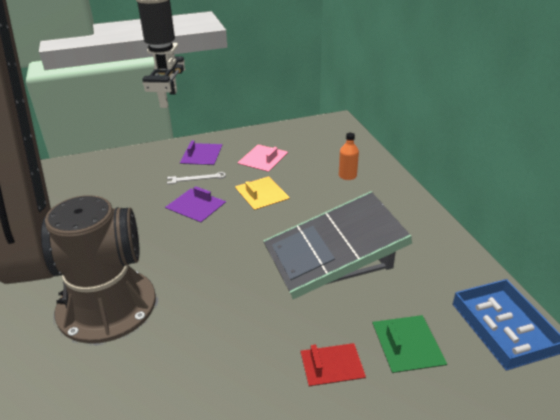

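The top view shows the green plate near (422,176), yellow near (227,213) and red near (425,226). The chute spans columns 302–364, with its lower line near row 202 and upper near row 177. The green and yellow ribs sit on the robot side. The side view agrees.

```bash
cat > h.py <<'E'
import numpy as np,cv2
from scipy.spatial.transform import Rotation as Ro
def cast(f,px,z,R=None,t=None):
    "pixels -> world points on plane z"
    R=f['R'] if R is None else R; t=f['t'] if t is None else t
    p=np.atleast_2d(px).astype(float)
    d=np.c_[(p[:,0]-f['cx'])/f['fx'],(p[:,1]-f['cy'])/f['fy'],np.ones(len(p))]@R
    c=-R.T@t
    return c+d*((np.reshape(z,(-1,1))-c[2])/d[:,2:])
def proj(f,X,R=None,t=None):
    R=f['R'] if R is None else R; t=f['t'] if t is None else t
    c=np.atleast_2d(X)@R.T+t
    return np.c_[c[:,0]/c[:,2]*f['fx']+f['cx'],c[:,1]/c[:,2]*f['fy']+f['cy']]
def wristRt(f,pos,rv):
    T=np.eye(4);T[:3,:3]=Ro.from_rotvec(rv).as_matrix();T[:3,3]=pos
    M=np.linalg.inv(T@f['tool_from_camera']);return M[:3,:3],M[:3,3]
def mask(im,col):
    h=cv2.cvtColor(im,cv2.COLOR_RGB2HSV);
    lo,hi={'green':((50,150,40),(75,255,255)),'yellow':((20,170,90),(32,255,255)),'white':((0,0,150),(180,50,255)),'red':((0,200,90),(5,255,255))}[col]
    return cv2.inRange(h,lo,hi)
E
python3 - <<'E'
from h import *
f=dict(np.load('top0.npz'));im=f['image']
for c,box in(('green',(380,140,470,205)),('yellow',(190,180,260,245)),('red',(400,200,450,255)),('white',(295,125,370,240))):
    x0,y0,x1,y1=box;m=mask(im,c)[y0:y1,x0:x1]
    if c!='white':
        m=cv2.morphologyEx(m,cv2.MORPH_CLOSE,np.ones((7,7)))
        ct=max(cv2.findContours(m,0,2)[0],key=cv2.contourArea)[:,0]+[x0,y0]
        P=cast(f,ct,0.005)
        r=cv2.minAreaRect((P[:,:2]*1000).astype(np.float32));print(c,r)
    else:
        n,l,s,ce=cv2.connectedComponentsWithStats(m)
        for i in range(1,n):
            if s[i,4]<15: continue
            q=np.argwhere(l==i)[:,::-1]+[x0,y0]
            z=.052 if q[:,1].mean()>190 else .074
            ln=cv2.fitLine(cast(f,q,z)[:,:2].astype(np.float32),2,0,.01,.01).ravel()
            P=cast(f,q,z);pr=(P[:,:2]-ln[2:])@ln[:2]
            print(s[i],ln,ln[2:]+ln[:2]*(pr.min()+pr.max())/2,np.ptp(pr))
E
```

```text
green ((626.3116455078125, -329.2745666503906), (133.9532470703125, 114.27229309082031), 81.16754150390625)
yellow ((488.2806396484375, 340.6415100097656), (121.07337951660156, 140.44168090820312), 10.220501899719238)
red ((447.7193298339844, -330.0472412109375), (82.5806884765625, 112.68950653076172), 81.59212493896484)
[12 51 36  2 44] [ 0.01151806 -0.99993366  0.5995523   0.0122512 ] [0.59955941 0.01163197] 0.11583540886531266
[ 7 76 29  3 42] [ 0.02834246 -0.99959826  0.51579565  0.04695884] [0.51602678 0.03880716] 0.0927591210346572
[37 76 11  2 20] [ 0.04037828 -0.9991845   0.51898956 -0.03227086] [ 0.51892989 -0.03079426] 0.03332472285468734
[52 76 10  2 16] [ 0.04940568 -0.9987788   0.5200229  -0.077617  ] [ 0.52008881 -0.07894886] 0.02982313561197043
```

```bash
cat >> h.py <<'E'
def Rt(yaw,pitch=0):
    "tool rot: tool x = -plate y, tool y = -plate x, z = into plate; plate yawed and pitched up-slope"
    return Ro.from_euler('ZY',[yaw,-pitch])*Ro.from_matrix(np.array([[0,-1,0],[-1,0,0],[0,0,-1.]]))
def go(s,pos,R,tag=''):
    C=Ro.from_rotvec(s['tool_rot'])
    print(tag,'lin',np.round(C.inv().apply(np.array(pos)-s['eef_pos'])*1000,1),'tw',np.round((C.inv()*R).as_rotvec(),3))
E
python3 - <<'E'
from bench import *
from h import *
f=grab_frame('wrist');print(f['tool_from_camera'],f['fx'])
go(state(),[.46,0,.33],Rt(.03))
E
```

```text
[[ 7.29915050e-05 -9.60292860e-01 -2.78993938e-01  7.48102614e-02]
 [ 9.99999954e-01  1.52272161e-04 -2.62494476e-04  8.05422270e-04]
 [ 2.94554581e-04 -2.78993906e-01  9.60292827e-01 -1.58528213e-01]
 [ 0.00000000e+00  0.00000000e+00  0.00000000e+00  1.00000000e+00]] 359.03543602767604
 lin [ 421.8  491.  -103.5] tw [ 1.00e-03 -1.00e-03  1.13e+00]
```

Call:
apply_moves(twist=[[0, 0, 1.13], [0, 0, 1.13], [0, 0, 1.13], [0, 0, 1.13], [0, 0, 1.13]], linear=[[422, 491, -103], [422, 491, -103], [422, 491, -103], [422, 491, -103], [422, 491, -103]], grip=[100, 100, 100, 100, 100])

```text
clock: 0.78
eef_pos: [0.3607, 0.3218, 0.2759]
tool_rot: [-2.449, 1.968, -0.0]
force: [1.5, 0.7, 0.1]
width: 0.0537
```

```bash
python3 - <<'E'
from bench import *
from h import *
go(state(),[.46,0,.33],Rt(.03))
E
```

```text
lin [335.7 -27.8 -54.1] tw [-0.     0.     0.187]
```

Call:
apply_moves(twist=[[0, 0, 0.187], [0, 0, 0.187], [0, 0, 0.187], [0, 0, 0.187], [0, 0, 0.187]], linear=[[336, -28, -54], [336, -28, -54], [336, -28, -54], [336, -28, -54], [336, -28, -54]], grip=[100, 100, 100, 100, 100])

```text
clock: 1.4
eef_pos: [0.4534, 0.0277, 0.3257]
tool_rot: [-2.26, 2.18, -0.0]
force: [2.0, 1.8, -0.0]
width: 0.0536
```

Call:
apply_moves(twist=[[0, 0, 0], [0, 0, 0], [0, 0, 0]], linear=[[40, 0, 0], [40, 0, 0], [40, 0, 0]], grip=[100, 100, 100])

```text
clock: 1.78
eef_pos: [0.4546, -0.0103, 0.3249]
tool_rot: [2.26, -2.183, -0.0]
force: [-0.8, -0.8, 0.5]
width: 0.0536
```

```bash
python3 - <<'E'
from bench import *
from h import *
s=state();f=grab_frame('wrist');np.savez('w1.npz',pos=s['eef_pos'],rv=s['tool_rot'],**f)
print(s['eef_pos'],s['joints'],s['joint_vel'].max())
cv2.imwrite('pics/w1.png',f['image'][:,:,::-1])
E
```

```text
[ 0.45462034 -0.01034537  0.32491717] [ 4.12446342e-01 -6.84108481e-02 -2.76974382e-01 -2.34714564e-04
 -1.36241806e+00 -3.77740370e-01] 0.024117723342277228
```

View pics/w1.png

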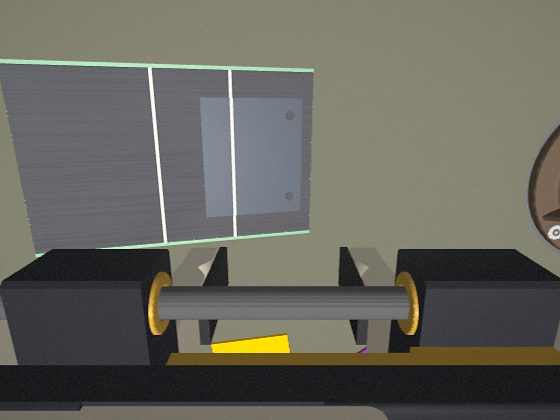

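The wrist view shows the whole chute. The lower line runs from about (230,70) to (236,237), and the upper from about (150,68) to (165,243).

```bash
python3 - <<'E'
from h import *
f=dict(np.load('w1.npz'));im=f['image'];R,t=wristRt(f,f['pos'],f['rv'])
m=cv2.inRange(cv2.cvtColor(im,cv2.COLOR_RGB2HSV),(0,0,185),(180,40,255));m[255:]=0;m[:,:100]=0;m[:,320:]=0
n,l,s,_=cv2.connectedComponentsWithStats(m)
for i in range(1,n):
    if s[i,4]<60: continue
    q=np.argwhere(l==i)[:,::-1];print(s[i])
    c=np.polyfit(q[:,1],q[:,0],1);ys=np.array([q[:,1].min()-.5,q[:,1].max()+.5])
    e=np.c_[np.polyval(c,ys),ys]
    for z in(.052,.074):
        P=cast(f,e,z,R,t);d=P[0]-P[1]
        if (z<.06)==(e[:,0].mean()>200): print(z,e.tolist(),P[:,:2].tolist(),'mid',P.mean(0),'len',np.linalg.norm(d),'yaw',np.arctan2(d[0],-d[1]))
E
```

```text
[148  67  19 176 610]
0.074 [[149.08499917700436, 66.5], [165.17651101768254, 242.5]] [[0.6004877922021759, -0.11746564318402705], [0.5948124824403571, 0.08392252190350852]] mid [ 0.59765014 -0.01677156  0.074     ] len 0.2014681170265337 yaw 0.028173493192179336
[228  70   9 167 548]
0.052 [[229.57468878025273, 69.5], [235.17024314461997, 236.5]] [[0.5178237874307614, -0.11911708850049046], [0.5120262857644676, 0.08165629081945164]] mid [ 0.51492504 -0.0187304   0.052     ] len 0.20085706576847137 yaw 0.02886782672267384
```

```bash
python3 - <<'E'
from bench import *
from h import *
go(state(),[.58,-.23,.22],Rt(-.154))
E
```

```text
lin [ 224.5 -117.4  104.9] tw [0.   0.   0.19]
```

Call:
apply_moves(twist=[[0, 0, 0.19], [0, 0, 0.19], [0, 0, 0.19], [0, 0, 0.19], [0, 0, 0.19]], linear=[[224, -117, 105], [224, -117, 105], [224, -117, 105], [224, -117, 105], [224, -117, 105]], grip=[100, 100, 100, 100, 100])

```text
clock: 2.45
eef_pos: [0.5803, -0.2309, 0.2171]
tool_rot: [2.041, -2.385, -0.004]
force: [-0.7, 0.2, 0.4]
width: 0.0535
```

Call:
apply_moves(twist=[[0, 0, 0], [0, 0, 0]], linear=[[0, 0, 0], [0, 0, 0]], grip=[100, 100])

```text
clock: 2.7
eef_pos: [0.5799, -0.2287, 0.2207]
tool_rot: [-2.045, 2.384, -0.001]
force: [0.0, -0.0, 0.3]
width: 0.0531
```

```bash
cat > plate.py <<'E'
from bench import *
from h import *
import sys
c=sys.argv[1]
s=state();f=grab_frame('wrist');R,t=wristRt(f,s['eef_pos'],s['tool_rot']);im=f['image']
print(s['eef_pos'],np.abs(s['joint_vel']).max())
m=cv2.morphologyEx(mask(im,c),cv2.MORPH_CLOSE,np.ones((7,7)))
ct=max(cv2.findContours(m,0,2)[0],key=cv2.contourArea)[:,0]
print('px',ct.min(0),ct.max(0))
P=cast(f,ct,.005,R,t);r=cv2.minAreaRect((P[:,:2]*1000).astype(np.float32));print(r)
cv2.drawContours(im,[ct],-1,(255,0,255),1)
cv2.imwrite(f'pics/plate_{c}.png',im[:,:,::-1]);np.savez(f'pl_{c}.npz',pos=s['eef_pos'],rv=s['tool_rot'],**f)
E
python3 plate.py green
```

```text
[ 0.5798889  -0.22874183  0.22068544] 0.020990822321701207
px [155   0] [282 152]
((624.2578735351562, -333.2004699707031), (141.04119873046875, 118.7149429321289), 81.21578216552734)
```

View pics/plate_green.png

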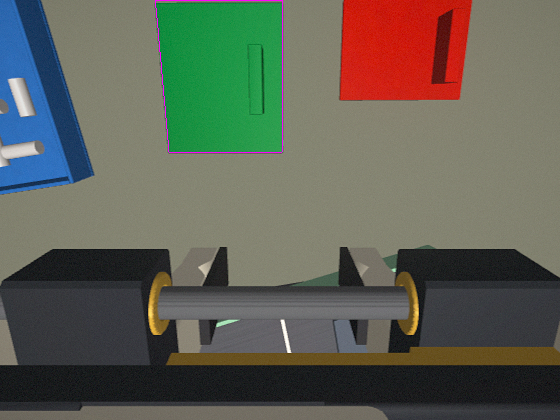

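```bash
python3 - <<'E'
from bench import *
from h import *
for z in(.06,.01):go(state(),[.5897,-.3279,z],Rt(-.1533))
E
```

```text
lin [ 96.6 -24.5 161.2] tw [-0.001  0.     0.001]
 lin [ 96.6 -24.4 211.2] tw [-0.001  0.     0.001]
```

Call:
apply_moves(twist=[[0, 0, 0], [0, 0, 0], [0, 0, 0], [0, 0, 0], [0, 0, 0]], linear=[[60, -15, 80], [97, -24, 125], [97, -24, 161], [97, -24, 190], [97, -24, 200]], grip=[100, 100, 100, 100, 100])

```text
clock: 3.38
eef_pos: [0.5876, -0.3285, 0.0189]
tool_rot: [2.043, -2.385, -0.003]
force: [-0.2, 0.4, 0.5]
width: 0.0536
```

Call:
apply_moves(twist=[[0, 0, 0], [0, 0, 0]], linear=[[0, 0, 8], [0, 0, 11]], grip=[100, 100])

```text
clock: 3.62
eef_pos: [0.5897, -0.3291, 0.0107]
tool_rot: [-2.044, 2.384, -0.003]
force: [-0.4, 0.0, 0.0]
width: 0.0532
```

Call:
apply_moves(twist=[[0, 0, 0], [0, 0, 0], [0, 0, 0], [0, 0, 0], [0, 0, 0]], linear=[[0, 0, 0], [0, 0, 0], [0, 0, 0], [0, 0, 0], [0, 0, 0]], grip=[240, 240, 240, 240, 240], force=40)

```text
clock: 4.25
eef_pos: [0.5887, -0.3297, 0.0092]
tool_rot: [-2.043, 2.386, -0.001]
force: [-0.6, -0.4, 0.4]
width: 0.0115
```

```bash
cat >> h.py <<'E'
L=np.array([.5149,-.0187,.052]);YAW=.0284
LR=Ro.from_euler('ZY',[YAW,-np.radians(15)])
def place(s,lx,up,rib,tag=''):
    "tool move that puts rib (tool coords) at deck x=lx, height .027+up"
    R=Rt(YAW,np.radians(11.6));p=L+LR.apply([lx,0,.027+up])-R.apply(rib);go(s,p,R,tag)
E
python3 - <<'E'
from bench import *
from h import *
print(Rt(0,.2).as_matrix())
place(state(),.026,.08,[-.0018,0,-.012])
E
```

```text
[[ 0.         -0.98006658  0.19866933]
 [-1.          0.          0.        ]
 [ 0.         -0.19866933 -0.98006658]]
 lin [-294.1  120.5 -141.2] tw [ 0.201 -0.019 -0.182]
```

Call:
apply_moves(twist=[[0, 0, 0], [0, 0, 0], [0, 0, 0]], linear=[[0, 0, -40], [0, 0, -90], [0, 0, -150]], grip=[240, 240, 240])

```text
clock: 4.62
eef_pos: [0.5872, -0.3291, 0.1589]
tool_rot: [2.042, -2.385, -0.005]
force: [1.9, -0.4, -3.3]
width: 0.0121
```

```bash
python3 - <<'E'
from bench import *
from h import *
s=state();print(s['width'],s['force'],s['eef_pos'])
place(s,.026,.08,[-.0018,0,-.012])
E
```

```text
0.012108213711532144 [ 1.87514045 -0.44135501 -3.34924967] [ 0.58719314 -0.32910889  0.15886185]
 lin [-293.7  119.1    9.2] tw [ 0.205 -0.017 -0.183]
```

Call:
apply_moves(twist=[[0, 0, 0], [0.07, -0.006, -0.06], [0.13, -0.012, -0.12], [0.204, -0.017, -0.183], [0.204, -0.017, -0.183]], linear=[[-40, 16, -30], [-95, 39, -30], [-150, 61, -20], [-205, 84, -15], [-260, 106, -5]], grip=[240, 240, 240, 240, 240])

```text
clock: 5.25
eef_pos: [0.5215, -0.0552, 0.1639]
tool_rot: [-2.143, 2.081, -0.216]
force: [1.0, 0.7, -2.9]
width: 0.0119
```

```bash
python3 - <<'E'
from bench import *
from h import *
place(state(),.026,.06,[-.0018,0,-.012])
E
```

```text
lin [-34.9   7.2  32. ] tw [-0.003 -0.001  0.001]
```

Call:
apply_moves(twist=[[0, 0, 0], [0, 0, 0], [0, 0, 0]], linear=[[-25, 5, 20], [-35, 7, 30], [-35, 7, 30]], grip=[240, 240, 240])

```text
clock: 5.62
eef_pos: [0.5213, -0.0215, 0.1323]
tool_rot: [-2.146, 2.083, -0.214]
force: [0.5, -0.2, -2.6]
width: 0.0117
```

```bash
python3 - <<'E'
from bench import *
from h import *
s=state();print(s['force'],s['eef_pos'],s['clock'])
place(s,.026,0,[-.0018,0,-.012])
R,t=None,None
f=grab_frame('wrist');np.savez('w2.npz',pos=s['eef_pos'],rv=s['tool_rot'],**f)
cv2.imwrite('pics/w2.png',f['image'][:,:,::-1])
E
```

```text
[ 0.4955938  -0.1783014  -2.62415653] [ 0.52133197 -0.0214681   0.13232349] 5.625
 lin [-1.3 -2.  60.9] tw [ 0.    -0.002  0.002]
```

View pics/w2.png

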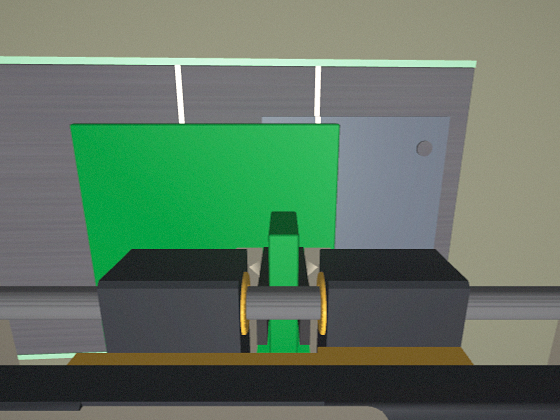

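The green plate is held square over the chute. Its lower edge, at columns 334–339, is parallel to the lower line at column 318.

Call:
apply_moves(twist=[[0, 0, 0.002], [0, 0, 0.002], [0, 0, 0.002], [0, 0, 0.002]], linear=[[-1, -2, 25], [-1, -2, 42], [-1, -2, 52], [-1, -2, 55]], grip=[240, 240, 240, 240])

```text
clock: 6.18
eef_pos: [0.5352, -0.0209, 0.0795]
tool_rot: [-2.141, 2.086, -0.215]
force: [-0.2, 0.1, -2.3]
width: 0.0115
```

Call:
apply_moves(twist=[[0, 0, 0], [0, 0, 0]], linear=[[0, 0, 3], [0, 0, 4]], grip=[240, 240])

```text
clock: 6.42
eef_pos: [0.5361, -0.0202, 0.0762]
tool_rot: [-2.141, 2.084, -0.216]
force: [-0.1, -0.5, -2.2]
width: 0.012
```

```bash
python3 - <<'E'
from bench import *
from h import *
s=state();print(s['force'],s['eef_pos'],s['clock'])
place(s,.026,0,[-.0018,0,-.012])
E
```

```text
[-0.14983242 -0.47087226 -2.24056274] [ 0.53611    -0.0201544   0.07622462] 6.425
 lin [-0.3  1.3  3. ] tw [-0.003 -0.001 -0.001]
```

Call:
apply_moves(twist=[[0, 0, 0], [0, 0, 0], [0, 0, 0]], linear=[[0, 1, 1], [0, 1, 2], [0, 1, 2]], grip=[240, 240, 240])

```text
clock: 6.8
eef_pos: [0.5353, -0.0201, 0.0738]
tool_rot: [-2.142, 2.084, -0.215]
force: [-0.3, -0.1, -2.6]
width: 0.0117
```

Call:
apply_moves(twist=[[0, 0, 0], [0, 0, 0], [0, 0, 0]], linear=[[0, 0, 1], [0, 0, 2], [0, 0, 2]], grip=[240, 240, 240])

```text
clock: 7.18
eef_pos: [0.5357, -0.0202, 0.0724]
tool_rot: [-2.141, 2.084, -0.216]
force: [-5.7, 1.2, 8.9]
width: 0.012
```

Call:
apply_moves(twist=[[0, 0, 0], [0, 0, 0], [0, 0, 0], [0, 0, 0], [0, 0, 0]], linear=[[0, 0, -1], [0, 0, -1], [0, 0, -1], [0, 0, -1], [0, 0, -1]], grip=[240, 200, 160, 130, 130])

```text
clock: 7.8
eef_pos: [0.5356, -0.0202, 0.0727]
tool_rot: [-2.142, 2.084, -0.215]
force: [-0.9, 0.1, -0.2]
width: 0.0415
```

Call:
apply_moves(twist=[[0, 0, 0], [0, 0, 0], [0, 0, 0], [0, 0, 0], [0, 0, 0]], linear=[[0, 0, -20], [0, 0, -60], [0, 0, -100], [70, 0, -140], [70, 0, -150]], grip=[130, 130, 130, 100, 100])

```text
clock: 8.43
eef_pos: [0.5071, -0.0919, 0.2217]
tool_rot: [-2.14, 2.083, -0.217]
force: [0.2, 0.3, 0.4]
width: 0.0523
```

```bash
python3 - <<'E'
from bench import *
from h import *
s=state();print(s['eef_pos'],s['clock'])
go(s,[.44,.24,.25],Rt(.178))
f=grab_frame('wrist');np.savez('w3.npz',pos=s['eef_pos'],rv=s['tool_rot'],**f)
cv2.imwrite('pics/w3.png',f['image'][:,:,::-1])
f=grab_frame('top');np.savez('top3.npz',**f)
R,t=None,None
m=cv2.morphologyEx(mask(f['image'],'green'),cv2.MORPH_OPEN,np.ones((3,3)));m[:,370:]=0
n,l,st,c=cv2.connectedComponentsWithStats(m);print(st[1:][st[1:,4]>100])
E
```

```text
[ 0.507051   -0.09194901  0.22165182] 8.425
 lin [-333.6   51.   -40. ] tw [-0.206 -0.017 -0.151]
[[312 166  39  11 261]]
```

View pics/w3.png

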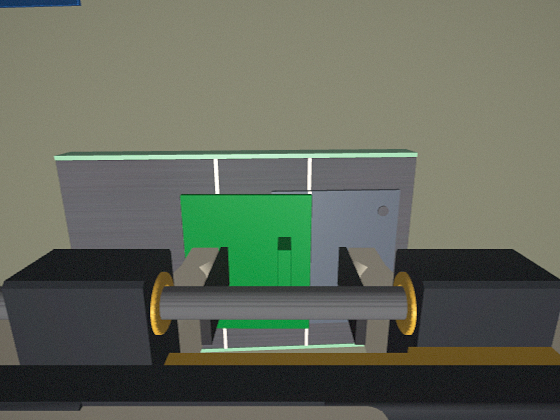

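The green plate lies square. Its lower edge, at column 311, is at the lower line (column 309), and the rib is toward the robot. I'll check the numbers.

```bash
cat > chk.py <<'E'
from h import *
import sys
def deck(f,px,h,R,t):
    A=LR.as_matrix(); return cast(f,px,h,R@A,R@L+t)  # world=A d+L
def report(fn,c,h,edge):
    f=dict(np.load(fn));R,t=wristRt(f,f['pos'],f['rv'])
    m=cv2.morphologyEx(mask(f['image'],c),cv2.MORPH_OPEN,np.ones((3,3)))
    ct=max(cv2.findContours(m,0,2)[0],key=cv2.contourArea)[:,0]
    q=cv2.approxPolyDP(ct,6,True)[:,0];print(q.tolist());print(np.round(deck(f,q,h,R,t)*1000,1).tolist())
report(sys.argv[1],sys.argv[2],float(sys.argv[3]),0)
E
python3 chk.py w3.npz green .012
python3 chk.py w3.npz green .005
```

```text
[[181, 195], [185, 254], [194, 246], [227, 246], [229, 285], [309, 285], [310, 194]]
[[115.7, -70.0, 12.0], [116.5, -13.3, 12.0], [107.7, -21.1, 12.0], [77.4, -20.4, 12.0], [77.3, 19.9, 12.0], [-0.1, 22.3, 12.0], [0.7, -69.1, 12.0]]
[[181, 195], [185, 254], [194, 246], [227, 246], [229, 285], [309, 285], [310, 194]]
[[117.3, -68.2, 5.0], [118.2, -10.3, 5.0], [109.2, -18.3, 5.0], [78.2, -17.5, 5.0], [78.1, 23.7, 5.0], [-1.1, 26.2, 5.0], [-0.2, -67.3, 5.0]]
```

Call:
apply_moves(twist=[[-0.06, 0, -0.04], [-0.12, -0.01, -0.08], [-0.206, -0.017, -0.151], [-0.206, -0.017, -0.151], [-0.206, -0.017, -0.151]], linear=[[-60, 9, -30], [-120, 18, -40], [-180, 28, -40], [-240, 37, -40], [-300, 46, -40]], grip=[100, 100, 100, 100, 100])

```text
clock: 9.15
eef_pos: [0.4448, 0.2101, 0.2481]
tool_rot: [2.409, -2.013, -0.002]
force: [1.2, -0.4, -0.5]
width: 0.0534
```

Call:
apply_moves(twist=[[0, 0, 0], [0, 0, 0], [0, 0, 0]], linear=[[-30, 0, 20], [-30, 0, 30], [-30, 0, 30]], grip=[100, 100, 100])

```text
clock: 9.52
eef_pos: [0.4396, 0.2368, 0.2178]
tool_rot: [2.408, -2.011, -0.002]
force: [0.4, -0.4, 0.8]
width: 0.0537
```

```bash
python3 plate.py yellow
```

```text
[0.43956123 0.23678043 0.21776186] 0.025470378078994393
px [166 197] [278 285]
((489.1037902832031, 320.57745361328125), (119.93838500976562, 104.5281982421875), 10.159625053405762)
```

View pics/plate_yellow.png

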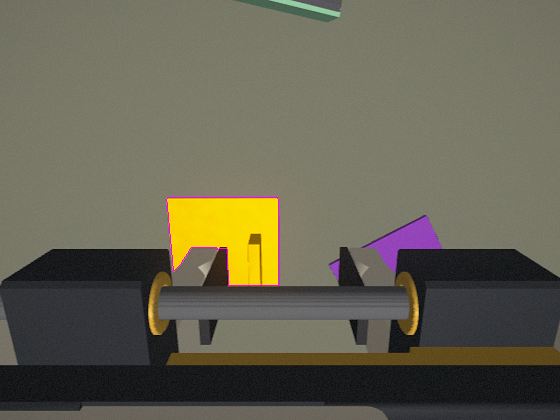

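The yellow plate is partly behind the fingers. Its lower-y edge (row 197) and both side edges (columns 166–278) are visible. From these its centre is about (0.486,0.338), within 3 mm of the top view's estimate.

```bash
python3 - <<'E'
from bench import *
from h import *
go(state(),[.4522,.333,.01],Rt(.1775))
E
```

```text
lin [-92.8 -29.6 208.5] tw [ 0.003 -0.001  0.001]
```

Call:
apply_moves(twist=[[0, 0, 0], [0, 0, 0], [0, 0, 0], [0, 0, 0], [0, 0, 0]], linear=[[-50, -15, 60], [-93, -29, 110], [-93, -29, 155], [-93, -29, 188], [-93, -29, 198]], grip=[100, 100, 100, 100, 100])

```text
clock: 10.2
eef_pos: [0.4518, 0.3324, 0.0195]
tool_rot: [2.406, -2.013, -0.002]
force: [0.3, 0.3, 0.8]
width: 0.0533
```

Call:
apply_moves(twist=[[0, 0, 0], [0, 0, 0]], linear=[[0, 0, 8], [0, 0, 11]], grip=[100, 100])

```text
clock: 10.45
eef_pos: [0.4527, 0.3343, 0.0113]
tool_rot: [-2.41, 2.014, 0.003]
force: [-0.0, -0.3, -0.2]
width: 0.0533
```

Call:
apply_moves(twist=[[0, 0, 0], [0, 0, 0], [0, 0, 0], [0, 0, 0], [0, 0, 0]], linear=[[0, 0, 0], [0, 0, 0], [0, 0, 0], [0, 0, 0], [0, 0, 0]], grip=[240, 240, 240, 240, 240], force=40)

```text
clock: 11.08
eef_pos: [0.4519, 0.334, 0.0102]
tool_rot: [2.41, -2.013, -0.002]
force: [-0.1, -0.9, 1.1]
width: 0.0116
```

Call:
apply_moves(twist=[[0, 0, 0], [0, 0, 0], [0, 0, 0], [0, 0, 0]], linear=[[0, 0, -30], [0, 0, -80], [0, 0, -140], [0, 0, -190]], grip=[240, 240, 240, 240])

```text
clock: 11.58
eef_pos: [0.4519, 0.3336, 0.2018]
tool_rot: [2.41, -2.013, -0.003]
force: [0.6, 1.1, -3.3]
width: 0.0118
```

```bash
python3 - <<'E'
from bench import *
from h import *
s=state();print(s['eef_pos'],s['force'])
place(s,.111,.07,[0,0,-.012])
E
```

```text
[0.45191649 0.33364602 0.20183992] [ 0.63692886  1.09141981 -3.26959464]
 lin [370.6 -83.   38.8] tw [0.204 0.015 0.15 ]
```

Call:
apply_moves(twist=[[0, 0, 0], [0.06, 0.005, 0.05], [0.12, 0.01, 0.1], [0.204, 0.015, 0.15], [0.204, 0.015, 0.15]], linear=[[50, -11, 0], [110, -25, 0], [170, -38, 0], [230, -52, 0], [290, -65, 0]], grip=[240, 240, 240, 240, 240])

```text
clock: 12.2
eef_pos: [0.5655, 0.0576, 0.1988]
tool_rot: [-2.145, 2.084, -0.211]
force: [1.8, 2.0, -2.6]
width: 0.0116
```

```bash
python3 - <<'E'
from bench import *
from h import *
place(state(),.111,.06,[0,0,-.011])
E
```

```text
lin [ 74.8 -24.5  50.7] tw [ 0.002 -0.001  0.   ]
```

Call:
apply_moves(twist=[[0, 0, 0], [0, 0, 0], [0, 0, 0], [0, 0, 0]], linear=[[50, -16, 20], [75, -25, 45], [75, -25, 50], [75, -25, 50]], grip=[240, 240, 240, 240])

```text
clock: 12.7
eef_pos: [0.6036, -0.0141, 0.1549]
tool_rot: [-2.144, 2.086, -0.209]
force: [0.6, 0.2, -2.2]
width: 0.012
```

```bash
python3 - <<'E'
from bench import *
from h import *
s=state();print(s['force'],s['joints'])
place(s,.111,.0,[0,0,-.011])
f=grab_frame('wrist');np.savez('w4.npz',pos=s['eef_pos'],rv=s['tool_rot'],**f)
cv2.imwrite('pics/w4.png',f['image'][:,:,::-1])
E
```

```text
[ 0.60242963  0.16877845 -2.24317703] [ 0.33916106  0.18710281 -0.45702723  0.09082059 -0.73808583 -0.37300455]
 lin [ 2.1 -1.7 60.4] tw [ 0.002 -0.    -0.001]
```

View pics/w4.png

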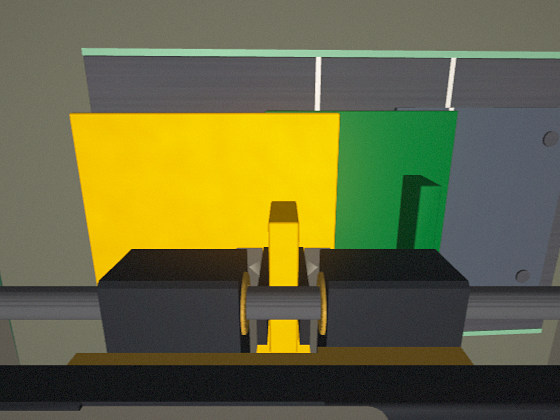

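The yellow plate is held square over the upper line (column 318). It sits about 3–5 mm further toward -y in the grip than the green one did, and I'll take that off in the lowering move.

Call:
apply_moves(twist=[[0, 0, 0], [0, 0, 0], [0, 0, 0], [0, 0, 0]], linear=[[-1, -1, 25], [-1, -1, 42], [-1, -1, 52], [-1, -1, 55]], grip=[240, 240, 240, 240])

```text
clock: 13.25
eef_pos: [0.6164, -0.0118, 0.1023]
tool_rot: [-2.144, 2.082, -0.211]
force: [-0.1, -0.0, -3.7]
width: 0.0119
```

Call:
apply_moves(twist=[[0, 0, 0], [0, 0, 0], [0, 0, 0]], linear=[[0, 0, 2], [0, 0, 4], [0, 0, 4]], grip=[240, 240, 240])

```text
clock: 13.62
eef_pos: [0.6173, -0.0125, 0.0986]
tool_rot: [-2.143, 2.083, -0.211]
force: [0.6, -0.5, -3.8]
width: 0.0114
```

```bash
python3 - <<'E'
from bench import *
from h import *
s=state();print(s['force'])
place(s,.111,.0,[.003,0,-.011])
E
```

```text
[ 0.61443908 -0.52411511 -3.7760939 ]
 lin [0.3 0.6 2.5] tw [-0.  0. -0.]
```

Call:
apply_moves(twist=[[0, 0, 0], [0, 0, 0], [0, 0, 0]], linear=[[0, 0, 1], [0, 0, 2], [0, 0, 2]], grip=[240, 240, 240])

```text
clock: 14.0
eef_pos: [0.6176, -0.0126, 0.0963]
tool_rot: [-2.143, 2.084, -0.211]
force: [0.5, 0.1, -3.3]
width: 0.012
```

Call:
apply_moves(twist=[[0, 0, 0], [0, 0, 0]], linear=[[0, 0, 1], [0, 0, 1]], grip=[240, 240])

```text
clock: 14.25
eef_pos: [0.6179, -0.0125, 0.0956]
tool_rot: [-2.143, 2.083, -0.211]
force: [-1.7, -0.3, 0.3]
width: 0.0116
```

Contact is made: the load has come off the wrist. I'll release and retreat.

Call:
apply_moves(twist=[[0, 0, 0], [0, 0, 0], [0, 0, 0], [0, 0, 0], [0, 0, 0]], linear=[[0, 0, 0], [0, 0, 0], [0, 0, 0], [0, 0, 0], [0, 0, 0]], grip=[240, 200, 160, 130, 130])

```text
clock: 14.88
eef_pos: [0.6179, -0.0125, 0.0954]
tool_rot: [-2.143, 2.083, -0.211]
force: [-0.4, -0.3, 0.6]
width: 0.041
```

Call:
apply_moves(twist=[[0, 0, 0], [0, 0, 0], [0, 0, 0], [0, 0, 0], [0, 0, 0]], linear=[[0, 0, -20], [0, 0, -60], [-60, 0, -100], [-120, 0, -130], [-120, 0, -150]], grip=[130, 130, 130, 130, 130])

```text
clock: 15.5
eef_pos: [0.5841, 0.1091, 0.2437]
tool_rot: [-2.145, 2.08, -0.211]
force: [0.4, -0.4, 0.4]
width: 0.0426
```

Call:
apply_moves(twist=[[0, 0, 0], [0, 0, 0]], linear=[[0, 0, 0], [0, 0, 0]], grip=[130, 130])

```text
clock: 15.75
eef_pos: [0.5839, 0.1064, 0.2418]
tool_rot: [-2.143, 2.084, -0.21]
force: [-0.2, -0.0, -0.5]
width: 0.043
```

```bash
python3 - <<'E'
from bench import *
from h import *
s=state();print(s['eef_pos'])
f=grab_frame('wrist');np.savez('w5.npz',pos=s['eef_pos'],rv=s['tool_rot'],**f)
cv2.imwrite('pics/w5.png',f['image'][:,:,::-1])
f=grab_frame('side');cv2.imwrite('pics/side5.png',cv2.resize(f['image'][170:400,230:470,::-1],None,fx=2.4,fy=2.4))
E
python3 chk.py w5.npz yellow .012;python3 chk.py w5.npz green .012
```

```text
[0.58393149 0.10636773 0.24176824]
[[161, 0], [172, 131], [311, 131], [314, 0]]
[[202.2, -27.2, 12.0], [202.3, 70.6, 12.0], [85.3, 71.1, 12.0], [85.1, -28.9, 12.0]]
[[315, 0], [314, 48], [328, 59], [325, 68], [331, 64], [336, 90], [323, 126], [408, 130], [421, 0]]
[[84.3, -28.9, 12.0], [84.3, 5.6, 12.0], [72.6, 13.7, 12.0], [74.9, 20.6, 12.0], [70.0, 17.5, 12.0], [65.1, 37.7, 12.0], [75.1, 67.0, 12.0], [0.5, 70.7, 12.0], [0.0, -30.1, 12.0]]
```

View pics/w5.png

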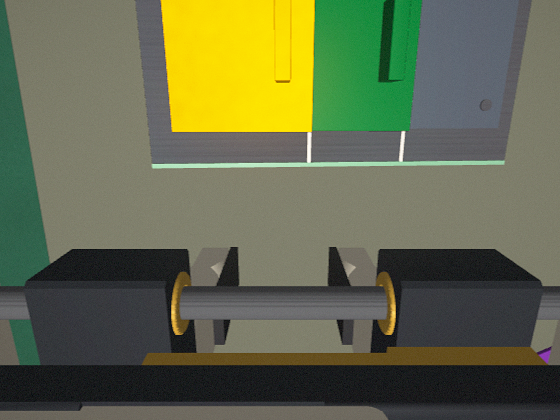

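View pics/side5.png

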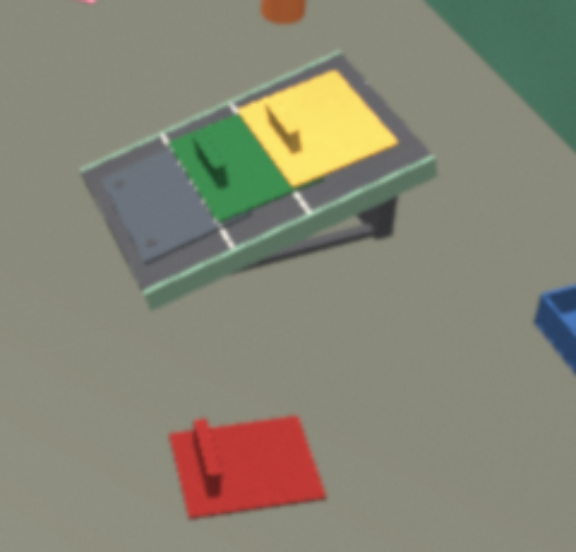

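Both plates lie in place: green's lower edge is at x ≈ 0 mm, yellow's at x ≈ 85 mm, and their +y edges at 70–71 mm. The red plate has not moved, so I'll hand in.

```bash
python3 -c "
from bench import *
print(close_job(),state()['clock'])"
```

```text
the job is handed in; nothing more can be done
the job is handed in; nothing more can be done
```

I laid the green plate on the lower line, then the yellow plate on the upper line so that it laps the green one. I let both go and handed the job in about 16 s into the 56 s allowed; no verdict was reported.

- **Position along the chute:** in the last wrist picture, green's lower edge measured 0–0.5 mm from the lower line. Yellow's measured 85 mm, exactly on the upper line.
- **Centring and squareness:** the +y side edges measured 70.7 mm (green) and 70.6–71.1 mm (yellow), where 70 mm is exact. Both plates look square to the chute.
- **Side view:** both ribs are up and at the down-slope end, and the yellow plate visibly laps the green. The red plate lies undisturbed.
- **Forces:** contact on placing was about 12 N for green and 4 N for yellow. The gripper was well clear of everything at the end.
- **Not measured:** I did not measure the tilt of the plates or the force of yellow on green; I judged both only from the pictures and the force readings. No check failed or disagreed.

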